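# Put the backup drive away in the dial safe

### The arm

A 6-joint arm with a two-finger parallel gripper is mounted at the origin on the work surface; the furniture and walls round the work are solid. World frame = base frame: x ahead of the robot, y to its left, z up, the work surface at z = 0. Lengths are in m, angles in rad, forces in N, time in s.
With the tool pointing down it reaches from about 0.375 to 0.9 m from the base axis. Payload 3.1 kg.
Tool frame: the origin (TCP) lies at the very end of the fingers, on their centre line; the grasp point (between the pads) lies 19 mm behind it; z points along the fingers, x is the direction in which the jaws open and shut, and the axes are right-handed (so a half turn about z gives the same grasp; the last joint's range is limited). The gripper opens to 87 mm and grips with 3 to 60 N. Pads are 19 mm wide; open, the fingers measure 117 mm over their backs; the gripper's body (75 mm by 190 mm) begins 51 mm behind the grasp point.
Start: joints at [-1.419, 0.527, 1.433, -0, 1.181, -0.178], TCP at [0.203, -0.591, 0.223] pointing down, gripper open.
Joint ranges: [-3.08, 3.08], [-0.75, 2.2], [0.22, 2.44], [-1.43, 4.57], [0, 2.65], [-2.85, 2.85]. Speed limits (rad/s): [2.79, 2.79, 3.14, 3.14, 3.14, 3.14].

### API

Orientations are given as a unit quaternion [x, y, z, w].
In Python, from rig import robot gives the robot as it stands. The module is installed in compiled form; this text tells all that it offers.
- The arm moves only by the shell command python3 -m creep 'ROWS' [OPENING] [FORCE]. ROWS is a JSON object of lists of equal length, an entry for each row: "dp": the shift along the tool's x, y, z in cm, a list of three; "turn": the turn, a rotation vector about the tool's x, y, z in degrees, a list of three. In form: {"dp": [[x, y, z], ...], "turn": [[wx, wy, wz], ...]}. A call has 1 to 20 rows; each row shifts and turns the commanded pose from where the row before left it, along the tool's axes as they then stand; what a row does not reach is not made up. A row lasts 1/10 s, in which the tool goes at most 50 mm and 8.59 degrees, less where a joint would pass 70% of its speed; a pose out of reach is approached as far as the arm can. A call is refused whole if a number of a shift passes 5 or a number of a turn 8.59, either way. A call with a gripper value outside its range is refused whole. OPENING is the gripper command: -1 is fully open, 1 is shut, values between are in proportion, set as the call begins (- or left out, the last holds). The fingers move at their own pace and stop on an object; FORCE is the grip in N (left out, the last holds). Time passes only in rows, so rows that do not move let the fingers close. It gives the time, the measured TCP pose, the force and the opening at its end, in the units of the state.
- robot.get_obs(): the state, without advancing time (a new reading comes with each control period).
- robot.camera(name): name is "scene" or "top" or "wrist"; returns the picture (420x560x3 uint8, red, green, blue); there is no depth.
- robot.calibration(name): a dict with "fx", "fy", "cx", "cy" (pixels), "rvec" (rotation vector, rad) and "tvec" (3), from world to camera coordinates, as OpenCV has them. Camera axes: x right, y down, z forward; pixel columns grow to the right and rows downward; lengths in m; the calibration is good to about 2 mm. The wrist camera is an equidistant fisheye: a pixel r from the principal point sees the ray r / f radians off the axis. A picture is of the moment at which its call begins: read the wrist's pose just before it. calibration takes no time and is no camera call; for the wrist camera it gives the pose at the moment of the call.
- robot.hand_in(): hands the job in, once; it reports no verdict.
Trained networks look in the newest picture that a camera, given by its name, has taken for a name from the list of things; names that differ only in an ending like _2 or _b are one class to them, and where a whole thing is asked for, a point or a joint stands for the part that bears it (a point fixed in the world has none). Each returns a list of dicts, best first, with "confidence" (0 to 1); they miss things now and then, are a little off and sometimes report something else, mostly with a low value. They report only what shows in the picture. A call takes as long as a camera call.
- robot.masks_of(name, camera): "pixels" (420x560 bool, what is visible of it).
- robot.tip_of(name, camera): "point" ([x, y, z] in m, in the coordinates of the camera as it stood for that picture, good to about 4 mm: a listed point, or the origin of a listed thing).
The state is a dict: "time": time; "q": joint angles; "joint_velocities": joint speeds; "joint_torque": joint torques, N m; "position": TCP position; "tool_rot": TCP orientation; "ft_force": force on the tool from outside, world axes, zero at the start; "moment": the same for the moment, N m; "grip_width": finger opening in m.
Only numpy, scipy, OpenCV 4.12 (cv2) and the standard library are available. Lean on these libraries where they do the work, as an engineer would, in place of code of your own. Each camera call takes 0.05 s, during which the arm holds its last target.

### The job

Put the small backup drive that lies between the file and the telephone handset away in the desk safe: open the safe's drawer by turning the dial right to 8, left to 17 and right to 13, lay the drive flat in the drawer's middle compartment (set it down, do not drop it) and push the drawer fully home. Leave the handset, loupe, thread spool and eraser where they are.

Things in the scene. Friction and masses are not known exactly. Their poses are not given: they have to be found in the camera images.
- safe: Grey steel desk safe, 240 (x) x 220 (y) x 118 mm high, fixed. Origin: centre of its underside; its x axis points from the front (drawer side) to the back, z up. The combination dial lies flat on its top, axis vertical, at safe x -15, y 0 mm. The index, a dark line on the steel ring round the dial, is on the dial's drawer side, 44 mm from its axis.
- dial_grip (a point): On the dial's vertical axis at the height to grip, 142 mm over the desk. The grip is a round fluted black knob, 33 mm across, 132 to 155 mm over the desk, above a skirt 80 mm across with 40 white marks, numbers rising clockwise (every 5th longer, every 10th longest; a dot inside the 0 mark; a white line on the knob's top points to 0).
- dial (a joint): Dial angle, rad, no stops; grows turning left (anticlockwise from above). Number at the index = joint / 0.15708 mod 40 (8 = 1.257, 17 = 2.670, 13 = 2.042); starts at 15 to 22. Turns with 0.1 N m, stays where left. Stop within half a number of each; an overrun is not mended by turning back: go left to 25 and begin again with right to 8. While the drawer is open leave the dial, or it cannot shut.
- drawer_handle (a point): Middle of the drawer's steel bar handle: 10 mm thick, 96 mm long across the safe (its y axis), 90 mm over the desk, 35 mm in front of the drawer front (30 mm clear behind the bar). The front, flush with the safe's when shut, is 193 mm wide, 48 to 109 mm over the desk. Moves with the drawer.
- drawer (a joint): How far the drawer is open, m: 0 shut, 0.085 fully open; slides towards the front (safe -x) with about 2 N and stays where it is left. Held shut (about 2 mm of play) until the dial has been worked right.
- drawer_pocket (a point): Centre of the floor of the drawer's middle compartment, 52 mm over the desk; axes as the safe's. Inside it is 68 mm long (safe x) and 82 mm wide (y); walls 30 mm high (drawer front 57 mm). With the drawer fully open the centre is 146 mm in front of the dial's axis and the compartment is 7 mm clear of the safe. Moves with the drawer.
- drive: The backup drive: rounded aluminium block with black ends, 56 (its x) x 32 (y) x 16 mm (z), 60 to 130 g. Origin: centre of its underside. It starts flat on the desk in the gap, 54 mm wide, between the file's left edge and the handset, lengthwise, so that only its two ends are free for fingers; the compartment in turn has no room for fingers at its ends.
- file: Flat kraft paper file, 370 (x) x 255 (y) x 34 mm, fixed. Origin on the desk near its middle; its straight left edge is at y +124 mm.
- phone: Black cordless telephone handset lying on the desk, 158 (x) x 48 (y) x 26 mm, loose. Origin: centre of its underside. Bystander.
- loupe: Black stand magnifier, a round 41 mm wide and 38 mm high, loose. Origin: centre of its underside. Bystander.
- spool: Spool of linen thread standing upright, 34 mm across, 46 mm high, loose. Origin: centre of its underside. Bystander.
- eraser: White eraser, 22 (x) x 56 (y) x 12 mm, loose. Origin: centre of its underside. Bystander.

How it is judged:
By the outcome, as a careful person would: the job done as asked, in the order asked, and still so for the second after the job is handed in, with the robot touching nothing.
It also fails if it takes over 72 s, if anything falls off the work surface, if the arm or the gripper's body presses on something with over 40 N, if the wrist force passes 120 N, or if a joint passes its speed limit or range.

## Working session

There is one attempt and no reset: what is moved stays moved. The work goes in short steps, Python scripts to look and compute and a shell command to move; the robot and the scene stay as the last step left them, time stands still between calls to the robot, and variables do not carry over. Pictures are saved under pics/ and viewed, and the job is handed in when it is done.

```bash
mkdir -p pics; ls; cat > h.py <<'E'
import numpy as np, cv2
from rig import robot
from scipy.spatial.transform import Rotation as R
def cal(n):
    c=robot.calibration(n); return c, R.from_rotvec(np.array(c['rvec']).ravel()).as_matrix(), np.array(c['tvec']).ravel()
def save(n,f):
    im=robot.camera(n); cv2.imwrite('pics/'+f,im[:,:,::-1]); return im
def c2w(n,p):
    c,Rm,t=cal(n); return Rm.T@(np.array(p)-t)
def ray(n,u,v):
    c,Rm,t=cal(n); x=(u-c['cx'])/c['fx'];y=(v-c['cy'])/c['fy']
    if n=='wrist':
        r=np.hypot(x,y); d=np.array([x/r*np.sin(r),y/r*np.sin(r),np.cos(r)]) if r>0 else np.array([0,0,1.])
    else: d=np.array([x,y,1.])
    return -Rm.T@t, Rm.T@d
def pz(n,u,v,z):
    o,d=ray(n,u,v); return o+d*(z-o[2])/d[2]
E
python3 - <<'E'
from h import *
for n in ['scene','top','wrist']:
    save(n,n+'0.png')
    c,Rm,t=cal(n); print(n,c['fx'],-Rm.T@t)
    for k in ['safe','dial_grip','drawer_handle','drawer_pocket','drive','phone','loupe','spool','eraser','file']:
        if n=='top' or (n=='scene' and k in('dial_grip','drawer_handle','drive','safe')):
            for r in robot.tip_of(k,n)[:2]: print(k,round(r['confidence'],2),c2w(n,r['point']).round(4))
o=robot.get_obs();print(o['time'],o['position'],o['tool_rot'],o['grip_width'])
E
```

```text
pics
scene 479.0452999748426 [-0.28198315  0.54316663  1.04481015]
safe 0.75 [6.737e-01 1.709e-01 4.000e-04]
drawer_handle 0.97 [0.5248 0.1796 0.0952]
drawer_handle 0.51 [0.6696 0.1737 0.1457]
top 534.0651705589921 [ 0.20228375 -0.0664741   1.91362173]
safe 0.67 [ 0.4528  0.3778 -0.0039]
safe 0.62 [0.6785 0.1727 0.0019]
dial_grip 0.59 [0.6638 0.1689 0.1417]
drawer_handle 0.8 [0.5223 0.1811 0.0889]
drawer_handle 0.19 [ 0.5048 -0.4606 -0.0012]
drawer_pocket 0.7 [0.6015 0.1748 0.0502]
drawer_pocket 0.18 [ 0.5711 -0.0475 -0.0008]
drive 0.56 [ 0.5145 -0.3116 -0.0018]
phone 0.98 [ 0.533  -0.2604  0.0008]
loupe 0.55 [ 4.643e-01 -3.010e-02  2.000e-04]
spool 0.68 [ 0.4546  0.3746 -0.0018]
eraser 0.57 [ 0.5688 -0.048  -0.003 ]
file 0.78 [ 0.5038 -0.4614  0.0017]
wrist 325.19226210127806 [ 0.26755804 -0.56900997  0.38530488]
0.85 [ 0.20301887 -0.59109397  0.22259221] [ 8.13871530e-01 -5.81044862e-01  1.98595110e-05  1.64508085e-05] 0.08684700016618818
```

View pics/scene0.png

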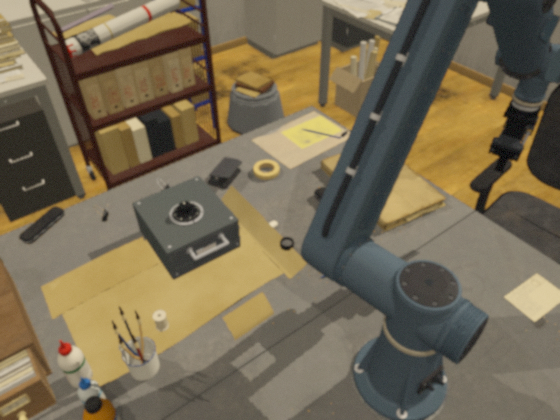

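View pics/top0.png

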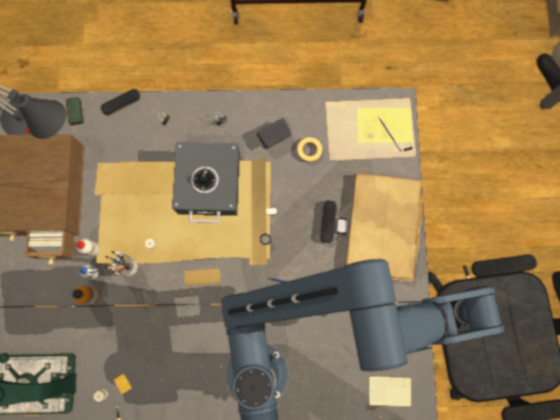

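View pics/wrist0.png

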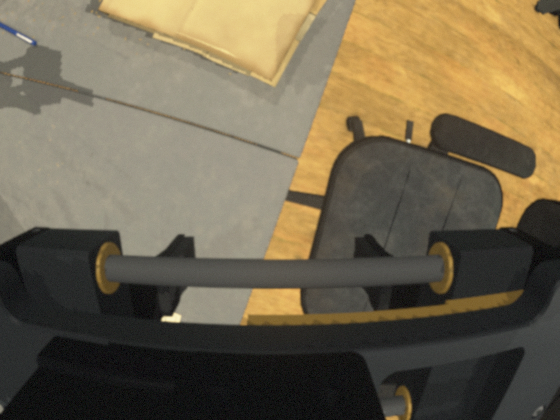

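The scene view shows the safe with its handle facing the robot. In the top view the drive is at about (342,226), between the handset (326,220) and the file, and the dial is at (204,180). I'll move over the drive first, with the tool's x along world x, to look closer.

```bash
python3 -m creep '{"dp":[[0,0,-0.3],[0,0,-0.3],[0,0,-0.3],[0,0,-0.3],[0,0,-0.3],[0,0,-0.3],[0,0,-0.3],[0,0,-0.3],[0,0,-0.3],[3.9,-2.6,0],[3.9,-2.6,0],[3.9,-2.6,0],[3.9,-2.6,0],[3.9,-2.6,0],[3.9,-2.6,0],[3.9,-2.6,0],[3.9,-2.6,0],[0,0,0]],"turn":[[0,0,-7.9],[0,0,-7.9],[0,0,-7.9],[0,0,-7.9],[0,0,-7.9],[0,0,-7.9],[0,0,-7.9],[0,0,-7.9],[0,0,-7.9],[0,0,0],[0,0,0],[0,0,0],[0,0,0],[0,0,0],[0,0,0],[0,0,0],[0,0,0],[0,0,0]]}'
python3 - <<'E'
from h import *
save('wrist','w1.png');save('top','t1.png')
o=robot.get_obs();print(o['time'],o['position'],R.from_quat(o['tool_rot']).as_matrix()[:,0],o['q'])
for n in ['wrist','top']:
  for k in ['drive','phone']:
    for r in robot.tip_of(k,n)[:2]: print(n,k,round(r['confidence'],2),c2w(n,r['point']).round(4))
  for k in ['drive','phone']:
    for r in robot.masks_of(k,n)[:1]:
        m=r['pixels'].astype(np.uint8); c=max(cv2.findContours(m,0,1)[0],key=cv2.contourArea)
        h={'drive':.014,'phone':.024}[k]
        P=np.array([pz(n,u,v,h)[:2] for u,v in c[:,0]],np.float32)
        rr=cv2.minAreaRect(P*1000); print(n,k,round(r['confidence'],2),rr,len(P))
E
```

```text
time: 2.65
position: [0.5194, -0.3787, 0.2496]
tool_rot: [1.0, 0.004, 0.001, -0.001]
ft_force: [-0.2, -0.1, 0.1]
grip_width: 0.0871
2.75 [ 0.5154851  -0.38188115  0.24935347] [ 9.99992744e-01  3.74202336e-03 -7.14038418e-04] [-8.11165753e-01  5.23696389e-01  1.35836038e+00 -7.23846269e-04
  1.25984588e+00 -8.14686297e-01]
wrist drive 0.67 [ 5.024e-01 -3.140e-01  4.000e-04]
wrist phone 0.86 [ 0.5253 -0.2638  0.0019]
wrist drive 0.79 ((505.4123840332031, -313.9715270996094), (32.61308288574219, 58.52016830444336), 84.08114624023438) 136
wrist phone 0.62 ((521.6553955078125, -266.7470703125), (49.233558654785156, 156.19720458984375), 82.88282775878906) 301
top phone 0.88 [ 0.5323 -0.259   0.0011]
top phone 0.25 [ 5.075e-01 -4.606e-01 -3.000e-04]
top phone 0.68 ((559.0259399414062, -264.9527282714844), (48.77341079711914, 94.31403350830078), 83.22947692871094) 62
```

View pics/w1.png

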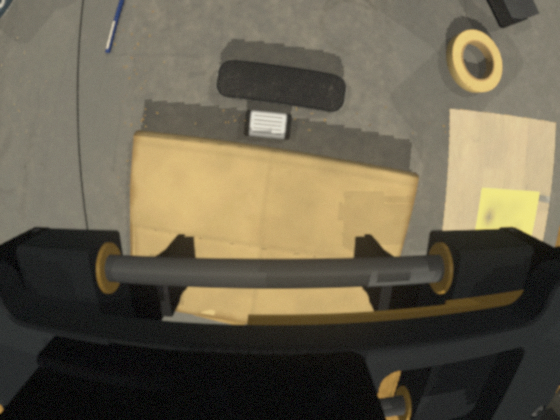

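The wrist view shows the drive at (268,124), between the handset (280,85) and the file edge, all turned about -7°. I'll measure it again before the grasp and go to the dial now.

```bash
python3 -m creep '{"dp":[[1.5,-3.8,-0.2],[1.5,-3.8,-0.2],[1.5,-3.8,-0.2],[1.5,-3.8,-0.2],[1.5,-3.8,-0.2],[1.5,-3.8,-0.2],[1.5,-3.8,-0.2],[1.5,-3.8,-0.2],[1.5,-3.8,-0.2],[1.5,-3.8,-0.2],[1.5,-3.8,-0.2],[1.5,-3.8,-0.2],[1.5,-3.8,-0.2],[1.5,-3.8,-0.2]],"turn":[[0,0,0],[0,0,0],[0,0,0],[0,0,0],[0,0,0],[0,0,0],[0,0,0],[0,0,0],[0,0,0],[0,0,0],[0,0,0],[0,0,0],[0,0,0],[0,0,0]]}'
python3 -m creep '{"dp":[[0,0,0],[0,0,0],[0,0,0],[0,0,0],[0,0,0],[0,0,0],[0,0,0],[0,0,0],[0,0,0],[0,0,0],[0,0,0],[0,0,0]],"turn":[[0,0,-8.3],[0,0,-8.3],[0,0,-8.3],[0,0,-8.3],[0,0,-8.3],[0,0,-8.3],[0,0,-8.3],[0,0,-8.3],[0,0,-8.3],[0,0,0],[0,0,0],[0,0,0]]}'
cat > s2.py <<'E'
from h import *
import sys
tag=sys.argv[1]
im=save('wrist',tag+'.png')
o=robot.get_obs();x=R.from_quat(o['tool_rot']).as_matrix()[:,0];print(o['time'],o['position'].round(4) if hasattr(o['position'],'round') else o['position'],'yaw',np.degrees(np.arctan2(x[1],x[0])),o['q'])
for k in sys.argv[2:]:
    for r in robot.tip_of(k,'wrist')[:2]: print(k,round(r['confidence'],2),c2w('wrist',r['point']).round(4))
E
python3 s2.py w2 dial_grip drawer_handle safe drawer_pocket
```

```text
time: 4.55
position: [0.7248, 0.1504, 0.2777]
tool_rot: [1.0, 0.0, -0.0, 0.0]
ft_force: [0.2, -0.9, 0.5]
grip_width: 0.0869
time: 5.75
position: [0.7243, 0.1491, 0.2775]
tool_rot: [0.795, 0.606, -0.0, -0.0]
ft_force: [0.6, -0.2, -0.1]
grip_width: 0.0873
5.8 [0.7243 0.1492 0.2775] yaw 74.64793328043912 [ 5.25057529e-02  6.49560235e-01  1.03930152e+00  3.26834821e-05
  1.45278632e+00 -1.25035031e+00]
dial_grip 0.65 [0.6628 0.1725 0.1422]
drawer_handle 0.83 [0.524  0.1773 0.0908]
safe 0.89 [ 0.6781  0.1707 -0.0025]
```

View pics/w2.png

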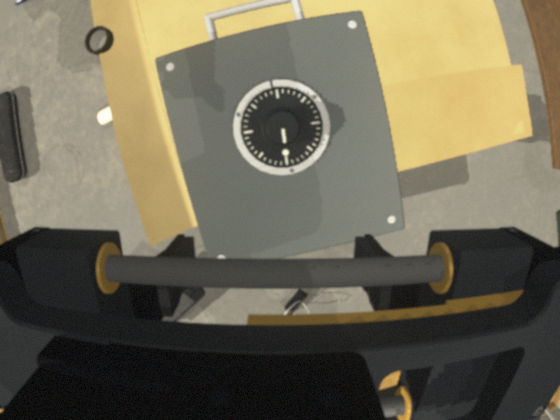

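The wrist view shows the whole dial at (282,127), the index line towards the handle, and the 0 line and dot at about (285,153). I'll rectify it onto the skirt plane to read it.

```bash
cat > rect.py <<'E'
from h import *
def proj(n,P):
    c,Rm,t=cal(n); q=(Rm@P.T).T+t
    if n=='wrist':
        rho=np.hypot(q[:,0],q[:,1]);th=np.arctan2(rho,q[:,2]);s=th/np.maximum(rho,1e-9)
        return np.c_[c['fx']*q[:,0]*s+c['cx'],c['fy']*q[:,1]*s+c['cy']]
    return np.c_[c['fx']*q[:,0]/q[:,2]+c['cx'],c['fy']*q[:,1]/q[:,2]+c['cy']]
def rect(f,out,cx,cy,z,half,N=560,n='wrist'):
    im=cv2.imread('pics/'+f)
    g=np.linspace(-half,half,N)
    # image up=+x world, left=+y
    X=cx-g[:,None]+0*g[None]; Y=cy-g[None]+0*g[:,None]
    uv=proj(n,np.c_[X.ravel(),Y.ravel(),np.full(X.size,z)]).reshape(N,N,2).astype(np.float32)
    r=cv2.remap(im,uv[...,0],uv[...,1],cv2.INTER_CUBIC); cv2.imwrite('pics/'+out,r); return r
if __name__=='__main__':
    rect('w2.png','r2.png',.6635,.1715,.128,.055)
    rect('w2.png','r2b.png',.6635,.1715,.118,.2)
E
python3 rect.py
```

```text
(no output)
```

View pics/r2.png

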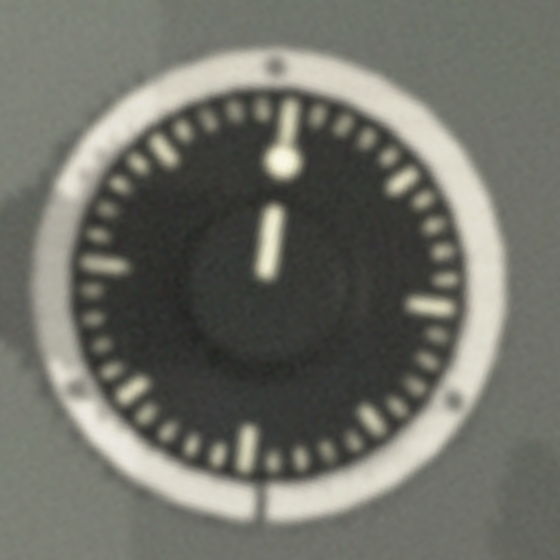

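View pics/r2b.png

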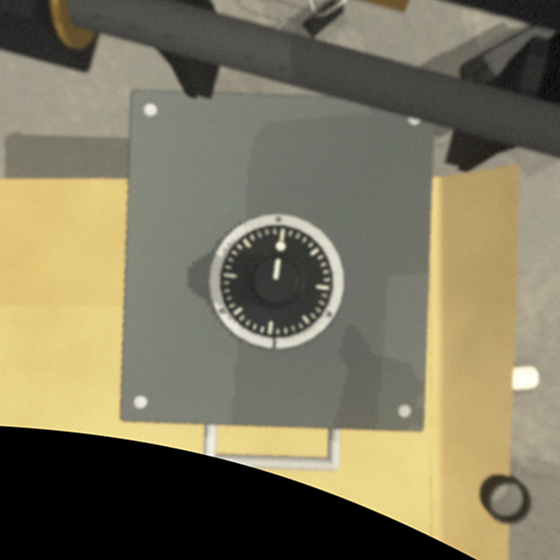

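Rectified, the ring centre is at about (270,285), the index at (262,500), the 20 mark at (247,450) and the 19 mark at (275,460), so the reading is about 19.4. I'll refine this numerically.

```bash
cat > dial.py <<'E'
import cv2,numpy as np,sys
from scipy.optimize import minimize
from rect import rect
HALF=.055;S=2*HALF/559
def read(f,out,cx,cy,z=.128):
    g=cv2.cvtColor(rect(f,out,cx,cy,z,HALF),cv2.COLOR_BGR2GRAY).astype(np.float32)
    th=np.arange(0,360,.25); t=np.radians(th)  # clockwise from down
    def prof(c,r0,r1):
        rs=np.arange(r0,r1,1.)
        X=c[0]-np.sin(t)[:,None]*rs; Y=c[1]+np.cos(t)[:,None]*rs
        return cv2.remap(g,X.astype(np.float32),Y.astype(np.float32),1).mean(1)
    def cost(c):
        return -abs(np.sum(prof(c,166,188)*np.exp(-40j*t)))
    best=min(((cost((a,b)),a,b) for a in range(262,300,3) for b in range(262,300,3)))
    c=minimize(cost,best[1:],method='Nelder-Mead').x
    ph=np.degrees(-np.angle(np.sum(prof(c,166,188)*np.exp(-40j*t))))%360/40  # ticks at ph+9k... 
    pd=prof(c,115,135); zero=th[np.argmax(np.convolve(np.r_[pd[-8:],pd,pd[:8]],np.ones(17)/17,'valid'))]
    pi=prof(c,204,224); sel=(th<25)|(th>335); w=np.where(sel,np.maximum(np.median(pi[sel])-15-pi,0),0); a=(th+180)%360-180
    idx=(w*a).sum()/w.sum()
    ph=(np.degrees(-np.angle(np.sum(prof(c,166,188)*np.exp(-40j*t))))/40)
    # numbers rise clockwise: number at angle a = (a-zero)/9
    n=((idx-zero)/9)%40; 
    frac=((idx-ph)/9)%1
    print('centre px',c,'world',cx-(c[1]-279.5)*S,cy-(c[0]-279.5)*S,'zero',zero,'idx',idx,'n(dot)',n,'frac(ticks)',frac)
if __name__=='__main__': read(sys.argv[1],sys.argv[2],*map(float,sys.argv[3:]))
E
python3 dial.py w2.png r2c.png .6635 .1715 .128
```

```text
centre px [267.34618486 284.9027886 ] world 0.662436839452661 0.17389162730756683 zero 187.0 idx 1.798956485977588 n(dot) 19.422106276219733 frac(ticks) 0.3915357031636369
```

The reading is 19.40, so right to 8 means -102.6°. I'll descend over the knob.

```bash
python3 -m creep '{"dp":[[0.36,-3.3,0],[0.35,-3.3,0],[0,0,2],[0,0,2],[0,0,2],[0,0,2],[0,0,2],[0,0,1],[0,0,1],[0,0,1],[0,0,0.6],[0,0,0.5],[0,0,0],[0,0,0]],"turn":[[0,0,0],[0,0,0],[0,0,0],[0,0,0],[0,0,0],[0,0,0],[0,0,0],[0,0,0],[0,0,0],[0,0,0],[0,0,0],[0,0,0],[0,0,0],[0,0,0]]}'
python3 s2.py w3
```

```text
time: 7.4
position: [0.6628, 0.1736, 0.1369]
tool_rot: [0.795, 0.607, 0.0, 0.0]
ft_force: [0.2, 0.4, -0.4]
grip_width: 0.0873
7.45 [0.6629 0.1736 0.1371] yaw 74.75281340978407 [ 9.34877960e-02  7.02053245e-01  1.34361126e+00  3.55448590e-06
  1.09479113e+00 -1.21119634e+00]
```

View pics/w3.png

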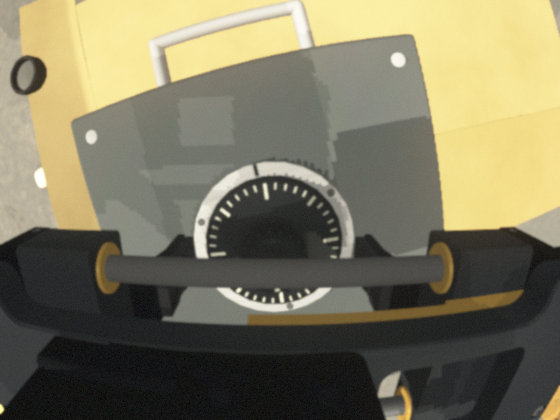

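The dial is between the fingers and the index at (255,170) stays visible. Closing on the knob.

```bash
python3 -m creep '{"dp":[[0,0,0],[0,0,0],[0,0,0],[0,0,0],[0,0,0],[0,0,0],[0,0,0],[0,0,0],[0,0,0],[0,0,0]],"turn":[[0,0,0],[0,0,0],[0,0,0],[0,0,0],[0,0,0],[0,0,0],[0,0,0],[0,0,0],[0,0,0],[0,0,0]]}' 1 25
python3 s2.py w4
```

```text
time: 8.45
position: [0.6625, 0.1735, 0.1365]
tool_rot: [0.795, 0.607, -0.0, 0.0]
ft_force: [-0.5, -1.4, 0.2]
grip_width: 0.0323
8.5 [0.6625 0.1734 0.1365] yaw 74.75569004224498 [ 9.33580619e-02  7.02600444e-01  1.34432547e+00 -2.91841544e-04
  1.09487639e+00 -1.21124111e+00]
```

View pics/w4.png

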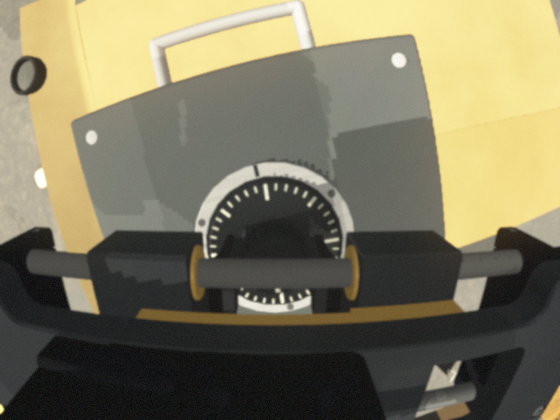

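Gripped at 32.3 mm. Turning right in two parts, checking the dial between them.

```bash
python3 -m creep '{"dp":[[0,0,0],[0,0,0],[0,0,0],[0,0,0],[0,0,0],[0,0,0],[0,0,0],[0,0,0],[0,0,0],[0,0,0],[0,0,0],[0,0,0],[0,0,0],[0,0,0]],"turn":[[0,0,4],[0,0,7],[0,0,8],[0,0,8],[0,0,8],[0,0,8],[0,0,8],[0,0,8],[0,0,8],[0,0,8],[0,0,7],[0,0,4],[0,0,0],[0,0,0]]}'
python3 s2.py w5
python3 -c "
from rect import *
rect('w5.png','r5.png',.6626,.1735,.128,.055)"
```

```text
time: 9.9
position: [0.662, 0.1731, 0.1365]
tool_rot: [0.995, -0.097, -0.001, 0.0]
ft_force: [-1.4, -2.4, 1.6]
grip_width: 0.0324
9.95 [0.662  0.1731 0.1365] yaw -11.168396821786631 [ 9.32087467e-02  7.02413520e-01  1.34478624e+00 -8.32921019e-04
  1.09578343e+00  2.88514874e-01]
```

View pics/r5.png

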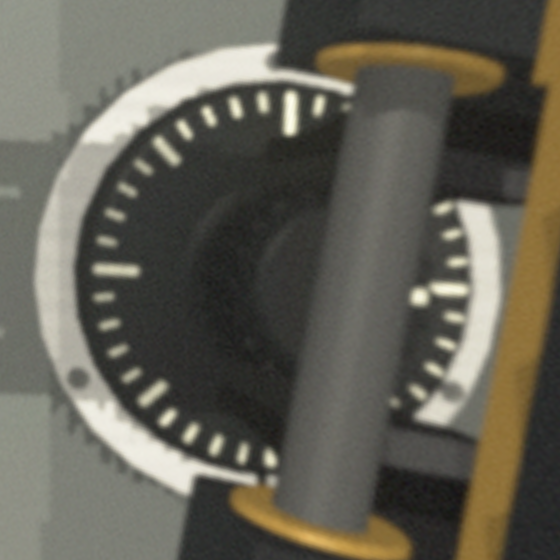

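The dot, now at (420,297), sits where 85.9° of turn puts it, so there was no slip. 16.7° remain to 8.

```bash
python3 -m creep '{"dp":[[0,0,0],[0,0,0],[0,0,0],[0,0,0],[0,0,0],[0,0,0]],"turn":[[0,0,6],[0,0,6],[0,0,3],[0,0,1.7],[0,0,0],[0,0,0]]}'
python3 s2.py w6
python3 -c "
from rect import *
rect('w6.png','r6.png',.6626,.1735,.128,.055)"
```

```text
time: 10.55
position: [0.6619, 0.1732, 0.1365]
tool_rot: [0.971, -0.241, -0.001, 0.001]
ft_force: [-4.7, -3.7, 2.4]
grip_width: 0.0324
10.6 [0.6619 0.1732 0.1365] yaw -27.895446821934748 [ 9.32430646e-02  7.02436569e-01  1.34483384e+00 -6.57618321e-04
  1.09598102e+00  5.80410843e-01]
```

View pics/r6.png

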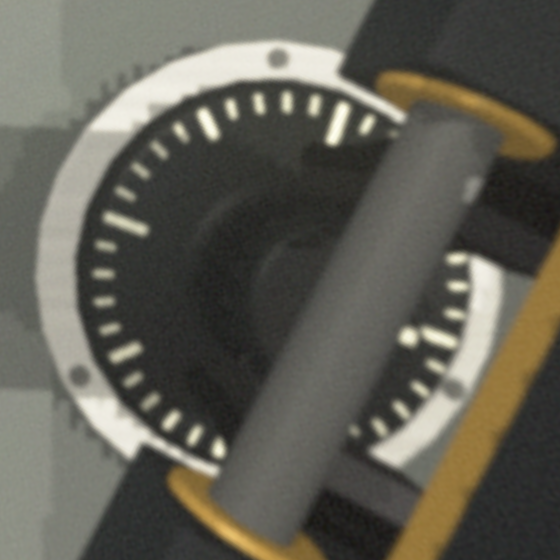

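The 0 mark at (438,337) agrees with a reading of 8. Now left 81° to 17.

```bash
python3 -m creep '{"dp":[[0,0,0],[0,0,0],[0,0,0],[0,0,0],[0,0,0],[0,0,0],[0,0,0],[0,0,0],[0,0,0],[0,0,0],[0,0,0],[0,0,0],[0,0,0],[0,0,0]],"turn":[[0,0,-4],[0,0,-7],[0,0,-8],[0,0,-8],[0,0,-8],[0,0,-8],[0,0,-8],[0,0,-8],[0,0,-8],[0,0,-8],[0,0,-4],[0,0,-2],[0,0,0],[0,0,0]]}'
python3 s2.py w7
python3 -c "
from rect import *
rect('w7.png','r7.png',.6626,.1735,.128,.055)"
```

```text
time: 12.0
position: [0.6624, 0.1733, 0.1365]
tool_rot: [0.895, 0.446, -0.0, 0.0]
ft_force: [-2.0, -3.7, 2.3]
grip_width: 0.0321
12.05 [0.6624 0.1733 0.1365] yaw 53.039256120859086 [ 9.32849365e-02  7.02582022e-01  1.34436072e+00 -4.51330732e-04
  1.09496384e+00 -8.32217917e-01]
```

View pics/r7.png

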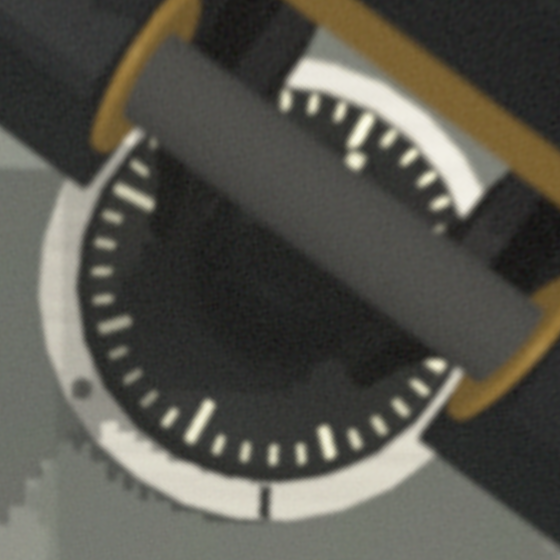

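```bash
python3 - <<'E'
import cv2,numpy as np
g=cv2.cvtColor(cv2.imread('pics/r7.png'),6).astype(float)
for c in [(267,283),(270,283),(272,283)]:
  for lo,hi,r0,r1,s in [(-14,8,166,188,1),(-8,10,204,224,-1)]:
    a=np.arange(lo,hi,.25);t=np.radians(a);rs=np.arange(r0,r1)
    p=np.array([[g[int(round(c[1]+np.cos(x)*r)),int(round(c[0]-np.sin(x)*r))] for r in rs] for x in t]).mean(1)*s
    print(c,[ (a[i],int(p[i])) for i in range(1,len(a)-1) if p[i]>=p[i-1] and p[i]>p[i+1] and p[i]>p.mean()])
E
```

```text
(267, 283) [(np.float64(-11.25), 174), (np.float64(-2.0), 160), (np.float64(7.5), 145)]
(267, 283) [(np.float64(0.5), -70)]
(270, 283) [(np.float64(-10.0), 171), (np.float64(-1.0), 160)]
(270, 283) [(np.float64(1.5), -69)]
(272, 283) [(np.float64(-9.75), 170), (np.float64(-0.25), 160)]
(272, 283) [(np.float64(2.0), -69)]
```

Wrist yaw gives 16.99 and the ticks give about 17.2, both inside the half-number tolerance. Now right to 13: 36° plus 1° to split the difference.

```bash
python3 -m creep '{"dp":[[0,0,0],[0,0,0],[0,0,0],[0,0,0],[0,0,0],[0,0,0],[0,0,0],[0,0,0],[0,0,0]],"turn":[[0,0,4],[0,0,7],[0,0,8],[0,0,8],[0,0,5],[0,0,3],[0,0,2],[0,0,0],[0,0,0]]}'
python3 s2.py w8
python3 -c "
from rect import *
rect('w8.png','r8.png',.6626,.1735,.128,.055)"
```

```text
time: 12.95
position: [0.6622, 0.1732, 0.1365]
tool_rot: [0.99, 0.139, -0.0, 0.0]
ft_force: [-2.5, -4.2, 2.2]
grip_width: 0.032
13.0 [0.6622 0.1732 0.1365] yaw 16.026150019109966 [ 9.32086450e-02  7.02557062e-01  1.34459583e+00 -6.84417909e-04
  1.09540538e+00 -1.86187119e-01]
```

View pics/r8.png

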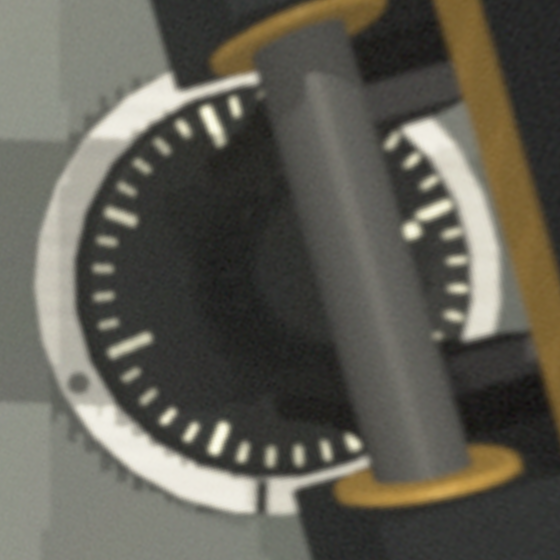

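The index (262,495) lies close to the 13 tick (271,457). By the ticks it reads about 13.2, by the yaw 12.9. I'll release, lift and check.

```bash
python3 -m creep '{"dp":[[0,0,0],[0,0,0],[0,0,0],[0,0,0],[0,0,0],[0,0,-1],[0,0,-2],[0,0,-3],[0,0,-3],[0,0,0]],"turn":[[0,0,0],[0,0,0],[0,0,0],[0,0,0],[0,0,0],[0,0,0],[0,0,0],[0,0,0],[0,0,0],[0,0,0]]}' -1
python3 -m creep '{"dp":[[0,0,0],[0,0,0],[-2.5,0,0],[-2.5,0,0],[-2.5,0,0],[-2.5,0,0],[-2.0,0,0],[-2,0,0],[0,0,0],[0,0,0]],"turn":[[0,0,7],[0,0,7],[0,0,4.1],[0,0,0],[0,0,0],[0,0,0],[0,0,0],[0,0,0],[0,0,0],[0,0,0]]}' 0.425
python3 s2.py w9 dial_grip drawer_handle
python3 dial.py w9.png r9.png .6626 .1735 .128
```

```text
time: 14.0
position: [0.666, 0.1741, 0.2329]
tool_rot: [0.99, 0.14, 0.006, 0.0]
ft_force: [0.2, 0.5, 0.6]
grip_width: 0.0867
time: 15.0
position: [0.5232, 0.1769, 0.2268]
tool_rot: [1.0, -0.018, 0.001, -0.0]
ft_force: [-0.2, 0.2, -0.3]
grip_width: 0.0261
15.05 [0.5238 0.1768 0.2268] yaw -2.0527039898463024 [ 1.23467558e-01  4.24502339e-01  1.61158218e+00 -3.45790910e-05
  1.10360846e+00  1.59309291e-01]
dial_grip 0.61 [0.6648 0.1735 0.143 ]
drawer_handle 0.94 [0.5253 0.1798 0.0903]
centre px [279.98555983 273.56382597] world 0.6637681201139395 0.17340445155465506 zero 219.25 idx 8.609546699384719 n(dot) 16.595505188820525 frac(ticks) 0.6017608304763584
```

View pics/w9.png

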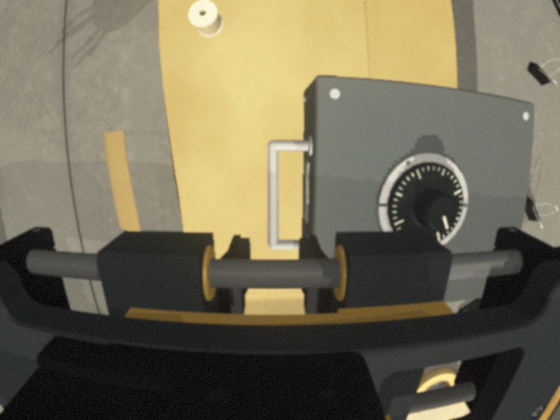

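View pics/r9.png

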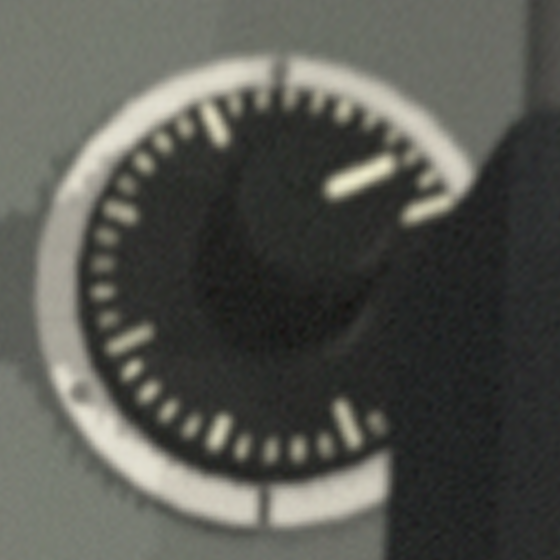

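The dial reads about 13.1 (index (265,505), tick 13 at (271,450)). The handle bar at x≈274 px is centred between the half-open fingertips (237 and 312). Descending onto it.

```bash
python3 -m creep '{"dp":[[0,0,3],[0,0,3],[0,0,2],[0,0,2],[0,0,1.5],[0,0,1],[0,0,1],[0,0,0.8],[0,0,0.6],[0,0,0],[0,0,0]],"turn":[[0,0,0],[0,0,0],[0,0,0],[0,0,0],[0,0,0],[0,0,0],[0,0,0],[0,0,0],[0,0,0],[0,0,0],[0,0,0]]}'
python3 -m creep '{"dp":[[0,0,0],[0,0,0],[0,0,0],[0,0,0],[0,0,0]],"turn":[[0,0,0],[0,0,0],[0,0,0],[0,0,0],[0,0,0]]}' 1 20
```

```text
time: 16.25
position: [0.5229, 0.1769, 0.0778]
tool_rot: [1.0, -0.018, 0.0, -0.0]
ft_force: [0.5, 0.3, -0.5]
grip_width: 0.0249
time: 16.75
position: [0.5221, 0.1769, 0.0779]
tool_rot: [1.0, -0.018, -0.0, -0.0]
ft_force: [-2.1, 0.8, 4.3]
grip_width: 0.0095
```

Gripped the bar at 9.5 mm. Pulling a little first, to test whether it is free.

```bash
python3 -m creep '{"dp":[[-0.4,0,0],[-0.4,0,0],[-0.4,0,0],[0,0,0]],"turn":[[0,0,0],[0,0,0],[0,0,0],[0,0,0]]}'
```

```text
time: 17.15
position: [0.5101, 0.1773, 0.0779]
tool_rot: [1.0, -0.018, -0.0, -0.0]
ft_force: [-0.3, 0.1, 3.9]
grip_width: 0.0093
```

It moved 12 mm freely, so the safe is unlocked. Pulling it fully open.

```bash
python3 -m creep '{"dp":[[-0.8,0,0],[-1.2,0,0],[-1.2,0,0],[-1.2,0,0],[-1.2,0,0],[-1,0,0],[-0.5,0,0],[-0.3,0,0],[0,0,0],[0,0,0]],"turn":[[0,0,0],[0,0,0],[0,0,0],[0,0,0],[0,0,0],[0,0,0],[0,0,0],[0,0,0],[0,0,0],[0,0,0]]}'
```

```text
time: 18.15
position: [0.4371, 0.18, 0.0778]
tool_rot: [1.0, -0.018, 0.001, -0.0]
ft_force: [3.2, -0.1, 5.8]
grip_width: 0.009
```

```bash
python3 -m creep '{"dp":[[0,0,0],[0,0,0],[0,0,-1],[0,0,-2],[0,0,-3],[0,0,-3],[0,0,-3],[0,0,-3],[0,0,0]],"turn":[[0,0,0],[0,0,0],[0,0,0],[0,0,0],[0,0,0],[0,0,0],[0,0,0],[0,0,0],[0,0,0]]}' 0.425
python3 s2.py w10 drawer_handle drawer_pocket
python3 -m creep '{"dp":[[0.65,3.95,0],[0.65,3.95,0],[0.65,3.95,0],[0.65,3.95,0],[0.65,3.95,0],[0.65,3.95,0],[0.65,3.95,0],[0.65,3.95,0],[0.65,3.95,0],[0.65,3.95,0],[0.65,3.95,0],[0.65,3.95,0],[0.65,3.95,0],[0.65,3.95,0],[0,0,0],[0,0,0],[0,0,0],[0,0,0]],"turn":[[0,0,0],[0,0,0],[0,0,0],[0,0,0],[0,0,0],[0,0,0],[0,0,0],[0,0,0],[0,0,0],[0,0,0],[0,0,0],[0,0,0],[0,0,0],[0,0,0],[0,0,5],[0,0,0],[0,0,0],[0,0,0]]}' -1
cat > drv.py <<'E'
from h import *
import sys
n=sys.argv[2]
im=save(n,sys.argv[1])
o=robot.get_obs();x=R.from_quat(o['tool_rot']).as_matrix()[:,0];print(o['time'],np.round(o['position'],4),'yaw',np.degrees(np.arctan2(x[1],x[0])).round(2))
for k,h in [a.split('=') for a in sys.argv[3:]]:
    for r in robot.tip_of(k,n)[:2]: print(k,round(r['confidence'],2),c2w(n,r['point']).round(4))
    for r in robot.masks_of(k,n)[:2]:
        m=r['pixels'].astype(np.uint8); c=max(cv2.findContours(m,0,1)[0],key=cv2.contourArea)
        P=np.array([pz(n,u,v,float(h))[:2] for u,v in c[:,0]],np.float32)
        rr=cv2.minAreaRect(P*1000); print(k,round(r['confidence'],2),rr)
E
python3 drv.py w11.png wrist drive=.015 phone=.024
```

```text
time: 19.05
position: [0.4381, 0.1804, 0.2313]
tool_rot: [1.0, -0.018, 0.003, -0.001]
ft_force: [0.1, -0.3, 0.0]
grip_width: 0.0249
19.1 [0.4368 0.1801 0.2293] yaw -2.0339502545848034 [1.53796500e-01 3.12369037e-01 1.79737072e+00 8.59446627e-05
 1.02897273e+00 1.89250549e-01]
drawer_handle 0.86 [0.4339 0.1806 0.0861]
drawer_pocket 0.85 [0.5125 0.1793 0.0453]
time: 21.0
position: [0.5074, -0.3745, 0.2266]
tool_rot: [0.998, -0.06, -0.001, -0.001]
ft_force: [-0.2, -0.1, 0.6]
grip_width: 0.087
21.05 [ 0.5076 -0.3747  0.227 ] yaw -6.93
drive 0.76 [ 0.5115 -0.3098  0.0036]
drive 0.8 ((512.0439453125, -309.81951904296875), (32.46381759643555, 56.14371871948242), 83.10301971435547)
phone 0.69 [ 0.5317 -0.2602  0.0027]
phone 0.72 ((529.0267333984375, -262.27423095703125), (48.38157653808594, 155.76953125), 81.94588470458984)
```

View pics/w10.png

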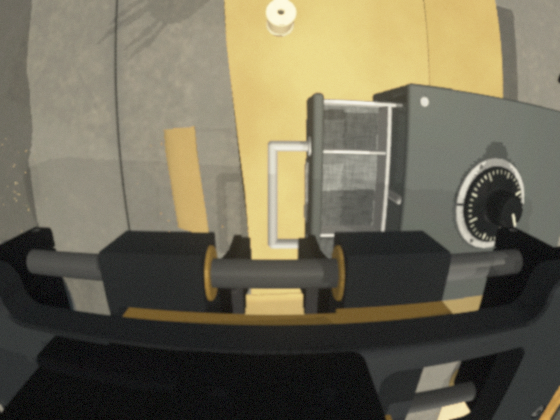

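View pics/w11.png

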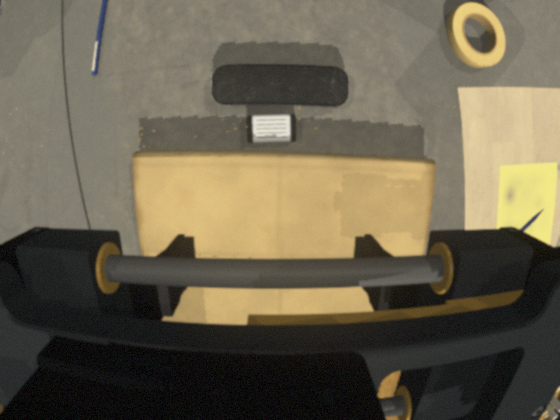

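The drawer is open with the pocket visible. The drive is at (0.512,-0.310), yaw -6.9°, measured 32x56 mm, at about (271,127) px and squarely aligned with the jaws. Descending, with a check just above.

```bash
python3 -m creep '{"dp":[[-0.2,-3.3,0],[-0.1,-3.2,0],[0,0,3],[0,0,3],[0,0,3],[0,0,3],[0,0,3],[0,0,2],[0,0,0],[0,0,0]],"turn":[[0,0,0],[0,0,0],[0,0,0],[0,0,0],[0,0,0],[0,0,0],[0,0,0],[0,0,0],[0,0,0],[0,0,0]]}'
python3 drv.py w12.png wrist drive=.015 phone=.024
```

```text
time: 22.25
position: [0.5131, -0.3111, 0.0578]
tool_rot: [0.998, -0.061, 0.0, 0.0]
ft_force: [0.5, -0.3, 0.2]
grip_width: 0.087
22.3 [ 0.5136 -0.3117  0.0586] yaw -7.03
drive 0.86 [ 0.5094 -0.3078  0.003 ]
drive 0.84 ((512.8458862304688, -308.6944274902344), (34.39154052734375, 55.957054138183594), 83.25899505615234)
phone 0.87 [ 0.5313 -0.257   0.0012]
phone 0.97 ((528.5867919921875, -260.0953369140625), (47.18211364746094, 154.31781005859375), 82.16727447509766)
```

View pics/w12.png

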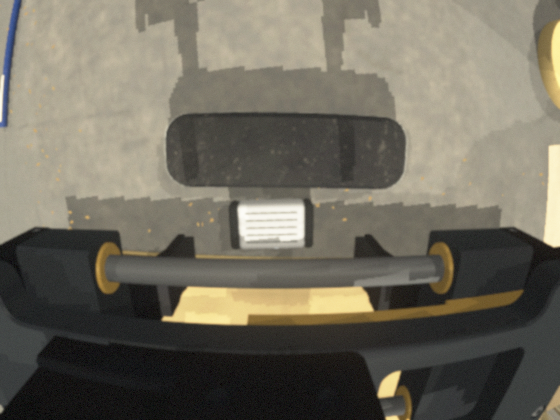

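The drive is centred between the fingers at (272,224). I'll shift 2 mm towards the handset and go down.

```bash
python3 -m creep '{"dp":[[0,-0.2,1.5],[0,0,1.5],[0,0,1],[0,0,0.8],[0,0,0.5],[0,0,0],[0,0,0]],"turn":[[0,0,0],[0,0,0],[0,0,0],[0,0,0],[0,0,0],[0,0,0],[0,0,0]]}'
python3 -m creep '{"dp":[[0,0,0],[0,0,0],[0,0,0],[0,0,0],[0,0,0],[0,0,0]],"turn":[[0,0,0],[0,0,0],[0,0,0],[0,0,0],[0,0,0],[0,0,0]]}' 1 20
```

```text
time: 23.2
position: [0.5132, -0.3093, 0.0046]
tool_rot: [0.998, -0.061, 0.0, 0.0]
ft_force: [0.6, -0.1, 0.6]
grip_width: 0.0869
time: 23.8
position: [0.513, -0.309, 0.0047]
tool_rot: [0.998, -0.061, -0.0, -0.0]
ft_force: [0.3, 0.3, 1.3]
grip_width: 0.0558
```

Gripped at 55.8 mm across the ends. Lifting it straight up and moving to clear desk near (0.475,-0.145).

```bash
python3 -m creep '{"dp":[[0,0,-0.5],[0,0,-1.5],[0,0,-2],[0,0,-2],[0,0,-2],[-0.9,-2.6,0],[-0.9,-2.6,0],[-0.9,-2.6,0],[-1,-2.7,0],[-1,-2.7,0],[-1,-2.6,0],[0,0,2],[0,0,2],[0,0,2],[0,0,1],[0,0,0],[0,0,0]],"turn":[[0,0,0],[0,0,0],[0,0,0],[0,0,0],[0,0,0],[0,0,0],[0,0,0],[0,0,0],[0,0,0],[0,0,0],[0,0,0],[0,0,0],[0,0,0],[0,0,0],[0,0,0],[0,0,0],[0,0,0]]}'
```

```text
time: 25.5
position: [0.4763, -0.1456, 0.0151]
tool_rot: [0.998, -0.062, 0.0, 0.0]
ft_force: [0.1, -0.9, -1.4]
grip_width: 0.0556
```

```bash
python3 -m creep '{"dp":[[0,0,0.5],[0,0,0.3],[0,0,0.2],[0,0,0],[0,0,0]],"turn":[[0,0,0],[0,0,0],[0,0,0],[0,0,0],[0,0,0]]}'
python3 -m creep '{"dp":[[0,0,0],[0,0,0],[0,0,0],[0,0,0],[0,0,-1],[0,0,-2],[0,0,-3],[0,0,0],[0,0,0],[0,0,0],[0,0,0],[0,0,0],[0,0,0],[0,0,0],[0,0,0],[0,0,0],[0,0,0],[0,0,0],[0,0,0],[0,0,0]],"turn":[[0,0,0],[0,0,0],[0,0,0],[0,0,0],[0,0,0],[0,0,0],[0,0,0],[0,0,-8.2],[0,0,-8.2],[0,0,-8.2],[0,0,-8.2],[0,0,-8.2],[0,0,-8.2],[0,0,-8.2],[0,0,-8.2],[0,0,-8.2],[0,0,-8.2],[0,0,-8],[0,0,0],[0,0,0]]}' -1
python3 drv.py w13.png wrist drive=.015
```

```text
time: 26.0
position: [0.476, -0.1454, 0.0046]
tool_rot: [0.998, -0.061, 0.0, 0.0]
ft_force: [-0.1, -0.2, 0.1]
grip_width: 0.0557
time: 28.0
position: [0.476, -0.1453, 0.065]
tool_rot: [0.75, 0.661, 0.0, 0.0]
ft_force: [0.5, 0.5, -1.0]
grip_width: 0.087
28.05 [ 0.476  -0.1453  0.0649] yaw 82.81
drive 0.75 [ 0.4741 -0.1438  0.0032]
drive 0.81 ((473.8419189453125, -145.4191131591797), (31.478755950927734, 53.89110565185547), 83.54637145996094)
```

View pics/w13.png

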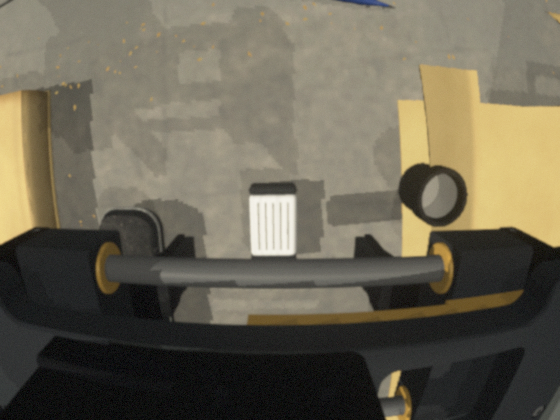

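The drive stands in the clear at (272,220), aligned between the fingers; the loupe and handset are well clear of them. I'll regrasp it by its long sides.

```bash
python3 -m creep '{"dp":[[0,0,2],[0,0,2],[0,0,1.2],[0,0,0.7],[0,0,0],[0,0,0]],"turn":[[0,0,0],[0,0,0],[0,0,0],[0,0,0],[0,0,0],[0,0,0]]}'
python3 -m creep '{"dp":[[0,0,0],[0,0,0],[0,0,0],[0,0,0],[0,0,0],[0,0,0],[0,0,0],[0,0,0]],"turn":[[0,0,0],[0,0,0],[0,0,0],[0,0,0],[0,0,0],[0,0,0],[0,0,0],[0,0,0]]}' 1 20
python3 - <<'E'
from h import *
o=robot.get_obs();print(o['position'],R.from_quat(o['tool_rot']).as_matrix()[:,0])
E
```

```text
time: 28.75
position: [0.4761, -0.1454, 0.0057]
tool_rot: [0.749, 0.662, 0.0, 0.0]
ft_force: [1.2, -0.5, 0.3]
grip_width: 0.087
time: 29.55
position: [0.4759, -0.1454, 0.0055]
tool_rot: [0.749, 0.662, -0.0, 0.0]
ft_force: [0.4, -0.4, 1.3]
grip_width: 0.0316
[ 0.47592929 -0.1453686   0.00553042] [ 1.22653867e-01  9.92449509e-01 -2.18579667e-05]
```

Held at 31.6 mm by its sides. Lifting it, carrying it over the pocket at (0.5166,0.1789) and turning to the safe's yaw.

```bash
python3 -m creep '{"dp":[[0,0,-0.5],[0,0,-1.5],[0,0,-3],[0,0,-3],[0,0,-3],[0,0,-3],[0,0,-1],[2.7,0,0],[3.7,0,0],[3.7,0,0],[3.7,0,0],[3.7,0,0],[3.7,0,0],[3.7,0,0],[3.7,0,0],[2.7,0.1,0],[1.4,0,0],[0,0,0],[0,0,0],[0,0,0]],"turn":[[0,0,0],[0,0,0],[0,0,0],[0,0,0],[0,0,0],[0,0,0],[0,0,0],[0,0,0],[0,0,0],[0,0,0],[0,0,0],[0,0,0],[0,0,0],[0,0,0],[0,0,0],[0,0,0],[0,0,0],[0,0,-5],[0,0,0],[0,0,0]]}'
python3 drv.py w14.png wrist drive=.157
python3 - <<'E'
from h import *
for k in ['drawer_pocket','drawer_handle','dial_grip']:
    for r in robot.tip_of(k,'wrist')[:1]: print(k,round(r['confidence'],2),c2w('wrist',r['point']).round(4))
E
```

```text
time: 31.55
position: [0.5165, 0.1784, 0.155]
tool_rot: [0.72, 0.694, -0.001, -0.0]
ft_force: [-0.5, -1.1, -1.0]
grip_width: 0.0316
31.6 [0.5167 0.1783 0.1552] yaw 87.81
drive 0.82 [0.5185 0.1787 0.1522]
drive 0.88 ((504.1210021972656, 178.98233032226562), (32.755069732666016, 30.92510414123535), 88.57024383544922)
drawer_pocket 0.84 [0.5161 0.1776 0.0539]
```

View pics/w14.png

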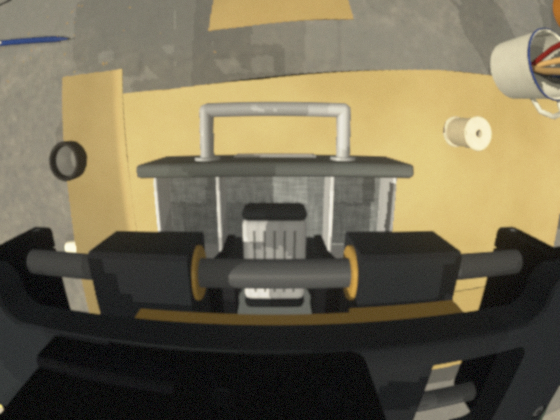

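The drive (275,255) is centred between the dividers (217 and 333), and the pocket estimate (0.516,0.178) agrees with the TCP. Lowering it, with the last centimetre slow.

```bash
python3 -m creep '{"dp":[[0,0,1.5],[0,0,2],[0,0,2],[0,0,1.5],[0,0,1],[0,0,0.7],[0,0,0],[0,0,0]],"turn":[[0,0,0],[0,0,0],[0,0,0],[0,0,0],[0,0,0],[0,0,0],[0,0,0],[0,0,0]]}'
python3 drv.py w15.png wrist
```

```text
time: 32.65
position: [0.5174, 0.1791, 0.0689]
tool_rot: [0.72, 0.694, 0.0, 0.0]
ft_force: [0.2, -0.6, -1.6]
grip_width: 0.0317
32.7 [0.5176 0.1791 0.0692] yaw 87.95
```

View pics/w15.png

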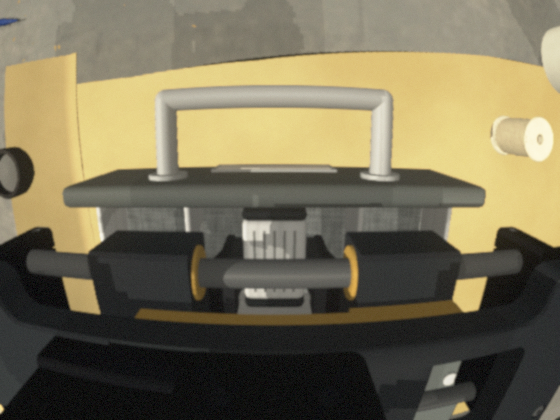

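```bash
python3 -m creep '{"dp":[[0,0,0.4],[0,0,0.3],[0,0,0.3],[0,0,0],[0,0,0]],"turn":[[0,0,0],[0,0,0],[0,0,0],[0,0,0],[0,0,0]]}'
python3 -m creep '{"dp":[[0,0,0.1],[0,0,0.1],[0,0,0]],"turn":[[0,0,0],[0,0,0],[0,0,0]]}'
```

```text
time: 33.2
position: [0.5169, 0.1791, 0.0584]
tool_rot: [0.72, 0.694, -0.0, -0.0]
ft_force: [0.5, 0.7, -1.2]
grip_width: 0.0316
time: 33.5
position: [0.5175, 0.1791, 0.0575]
tool_rot: [0.72, 0.694, 0.0, 0.0]
ft_force: [-1.5, -0.0, 4.3]
grip_width: 0.0321
```

Contact with the floor is felt (+4.3 N). I'll open only to about 42 mm, since the divider walls are close, and retreat straight up.

```bash
python3 -m creep '{"dp":[[0,0,0],[0,0,0],[0,0,0],[0,0,0],[0,0,-0.5],[0,0,-1],[0,0,-2],[0,0,-3],[0,0,-3],[0,0,-3],[0,0,-2],[0,0,0],[0,0,0]],"turn":[[0,0,0],[0,0,0],[0,0,0],[0,0,0],[0,0,0],[0,0,0],[0,0,0],[0,0,0],[0,0,0],[0,0,0],[0,0,0],[0,0,0],[0,0,0]]}' 0.03
python3 drv.py w16.png wrist drive=.067
python3 - <<'E'
from rect import *
rect('w16.png','r16.png',.517,.179,.06,.08)
E
```

```text
time: 34.8
position: [0.5169, 0.1791, 0.2021]
tool_rot: [0.72, 0.694, 0.0, 0.0]
ft_force: [-0.6, 0.0, -0.8]
grip_width: 0.0425
34.85 [0.5163 0.1789 0.2011] yaw 87.95
drive 0.83 [0.5138 0.1822 0.0548]
drive 0.6 ((515.6021118164062, 179.54098510742188), (31.3140869140625, 56.521888732910156), 88.01612091064453)
```

View pics/w16.png

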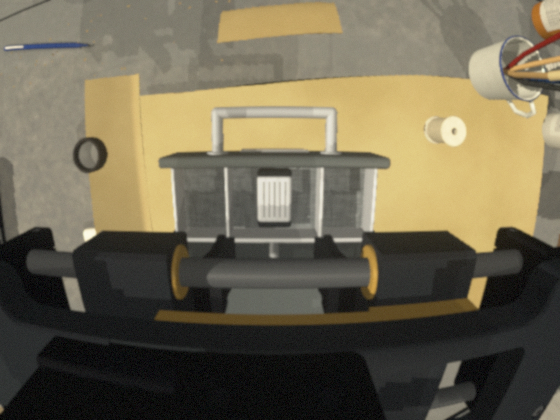

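The drive lies flat and straight in the middle compartment at (273,196). Next I'll close the fingers in front of the bar and push the drawer home.

```bash
python3 -m creep '{"dp":[[0,-2,0],[0,-3,0],[0,-3,0],[0,-2,0],[0,-1,0],[0,0,3],[0,0,3],[0,0,3],[0,0,2],[0,0,1.2],[0,0,0],[0,0,0]],"turn":[[0,0,0],[0,0,0],[0,0,0],[0,0,0],[0,0,0],[0,0,0],[0,0,0],[0,0,0],[0,0,0],[0,0,0],[0,0,0],[0,0,0]]}' 1 20
python3 -m creep '{"dp":[[0,0.5,0],[0,0.5,0],[0,0.8,0],[0,0.8,0],[0,0.8,0],[0,1,0],[0,1,0],[0,1,0],[0,1,0],[0,1,0],[0,0.8,0],[0,0.5,0],[0,0,0],[0,0,0]],"turn":[[0,0,0],[0,0,0],[0,0,0],[0,0,0],[0,0,0],[0,0,0],[0,0,0],[0,0,0],[0,0,0],[0,0,0],[0,0,0],[0,0,0],[0,0,0],[0,0,0]]}'
```

```text
time: 36.15
position: [0.4075, 0.183, 0.0792]
tool_rot: [0.72, 0.694, -0.0, -0.0]
ft_force: [-0.1, 0.4, -0.6]
grip_width: 0.0003
time: 37.55
position: [0.5045, 0.1796, 0.0795]
tool_rot: [0.72, 0.694, 0.0, 0.0]
ft_force: [1.4, 1.0, 0.7]
grip_width: 0.0008
```

```bash
python3 -m creep '{"dp":[[0,0.2,0],[0,0.2,0],[0,0,0]],"turn":[[0,0,0],[0,0,0],[0,0,0]]}'
python3 -m creep '{"dp":[[0,0.2,0],[0,0.2,0],[0,0,0]],"turn":[[0,0,0],[0,0,0],[0,0,0]]}'
```

```text
time: 37.85
position: [0.5062, 0.1795, 0.0794]
tool_rot: [0.72, 0.694, -0.001, -0.001]
ft_force: [-4.8, 0.4, 3.4]
grip_width: 0.0002
time: 38.15
position: [0.5064, 0.1794, 0.0792]
tool_rot: [0.72, 0.694, -0.004, -0.004]
ft_force: [-10.2, 2.2, 7.2]
grip_width: 0.0004
```

A firm stop at 10 N with the position steady: fully home. I'll back off, lift and look.

```bash
python3 -m creep '{"dp":[[0,-1,0],[0,-2,0],[0,-1,0],[0,0,-3],[0,0,-3],[0,0,-3],[0,0,-3],[0,0,0],[0,0,0],[0,0,0]],"turn":[[0,0,0],[0,0,0],[0,0,0],[0,0,0],[0,0,0],[0,0,0],[0,0,0],[0,0,0],[0,0,0],[0,0,0]]}'
python3 drv.py w17.png wrist drawer_handle=.09
python3 drv.py s17.png scene
python3 drv.py t17.png top phone=.024 loupe=.03 spool=.04 eraser=.012 drawer_handle=.09
```

```text
time: 39.15
position: [0.4715, 0.1805, 0.1987]
tool_rot: [0.72, 0.694, -0.001, -0.0]
ft_force: [0.8, -0.4, -0.2]
grip_width: 0.0005
39.2 [0.4713 0.1805 0.1983] yaw 87.95
39.35 [0.4715 0.1805 0.1984] yaw 87.95
39.4 [0.4716 0.1806 0.1986] yaw 87.95
phone 0.6 [ 5.286e-01 -2.583e-01  5.000e-04]
phone 0.72 ((527.7003784179688, -260.42767333984375), (50.9703483581543, 158.109130859375), 84.18106842041016)
loupe 0.41 [ 0.4655 -0.031   0.0029]
loupe 0.42 ((467.2856140136719, -33.09641647338867), (35.60529327392578, 39.479068756103516), 89.39334106445312)
spool 0.55 [ 0.4553  0.3742 -0.0015]
eraser 0.64 [ 0.5689 -0.0473 -0.001 ]
drawer_handle 0.67 [0.5229 0.1786 0.0901]
drawer_handle 0.52 ((555.4701538085938, 123.35127258300781), (73.2612533569336, 10.630178451538086), 89.28437805175781)
```

View pics/w17.png

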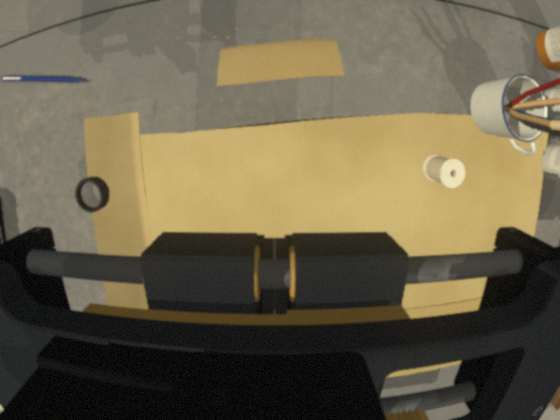

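View pics/s17.png

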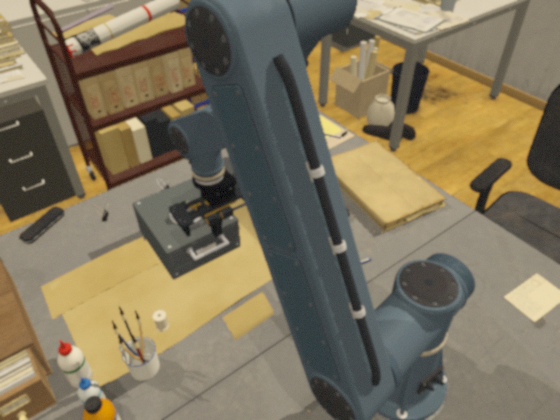

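View pics/t17.png

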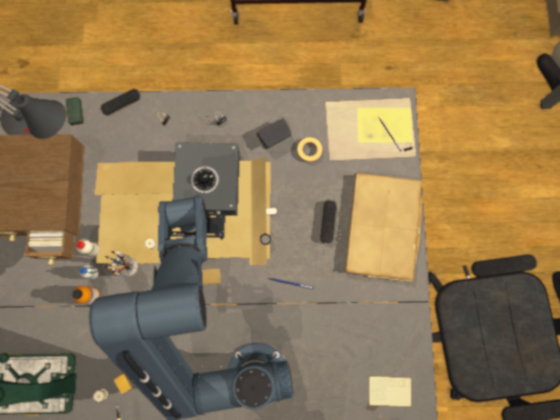

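The top view shows the handle back at its starting place and the bystanders unmoved. One closer look down at the drawer front.

```bash
python3 -m creep '{"dp":[[0,0,-2],[0,0,-2],[0,2,-2],[0,3,0],[0,3,0],[0,3,0],[0,2,0],[0,0,0],[0,0,0],[0,0,0]],"turn":[[0,0,0],[0,0,0],[0,0,0],[0,0,0],[0,0,0],[0,0,0],[0,0,0],[0,0,0],[0,0,0],[0,0,0]]}'
python3 drv.py w18.png wrist drawer_handle=.09
python3 - <<'E'
from rect import *
rect('w18.png','r18.png',.56,.179,.1,.12)
E
```

```text
time: 40.9
position: [0.6005, 0.1762, 0.2593]
tool_rot: [0.72, 0.694, -0.001, -0.001]
ft_force: [-0.9, 0.1, -1.3]
grip_width: 0.0008
40.95 [0.6006 0.1762 0.2595] yaw 87.98
drawer_handle 0.89 [0.5233 0.1795 0.09  ]
drawer_handle 0.98 ((538.92529296875, 179.60415649414062), (181.85101318359375, 43.47362518310547), 88.08771514892578)
```

View pics/w18.png

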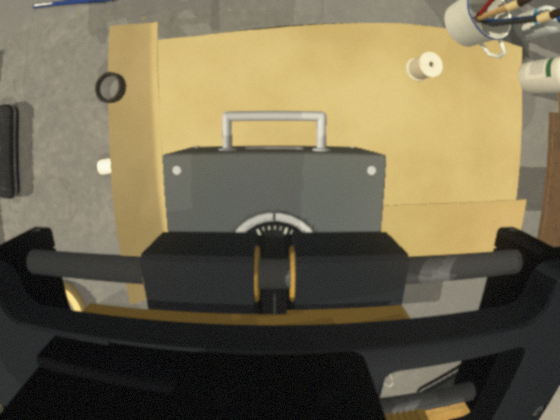

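View pics/r18.png

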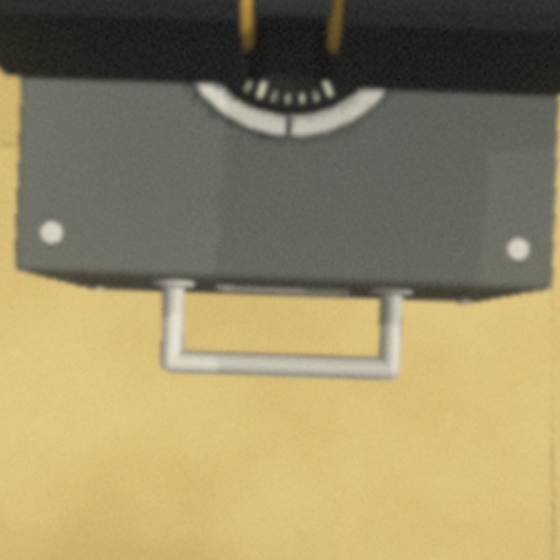

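The drawer front is flush and the handle is at x 0.523, as at the start. The gripper hangs free.

```bash
python3 -c "
from rig import robot
print(robot.hand_in())"
```

```text
the job is handed in; nothing more can be done
None
```

The drive is in the safe's middle compartment, the drawer is shut, and I handed the job in at about 41 s of the 72 s allowed.

**What I did**
- **Dial:** I turned it right from 19.4 to 8, left to 17 and right to 13. The drawer came free on the first pull, and I opened it fully.
- **Drive:** I gripped it by its ends, lifted it out of the gap and set it down on clear desk. There I took hold of it again by its long sides, because the compartment has no room for fingers at its ends. I lowered it into the middle compartment until I felt the floor (about 4 N) and then let go.
- **Drawer:** I pushed it home against a firm stop at about 10 N.

**Last checks**
- Before I shut the drawer, the drive lay flat and centred in the compartment, about 1 mm from the position I aimed for.
- The drawer front looks flush. The handle is back where it started (0.523, 0.179), within the few millimetres the cameras can measure.
- The handset, loupe, spool and eraser measured within about 5 mm of their first positions, which is the accuracy of the measurement.
- The gripper hangs free over the safe.

**Disagreements:** after the turns to 17 and 13, the dial marks read about 0.2 to 0.4 of a number higher than the wrist angle did. Both readings stayed within the half number allowed. Once, the automatic dial reading mistook the line on the knob for the 0 dot, and I set that reading aside.

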